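# Put the vacuum trap in service

## Robot

A 7-joint arm with a two-finger parallel gripper is mounted at the origin on the work surface. World frame = base frame: x ahead of the robot, y to its left, z up, the work surface at z = 0. Lengths are in m, angles in rad, forces in N, time in s.
With the tool pointing down it reaches from about 0.4 to 0.85 m from the base axis. Payload 4.4 kg.
Tool frame: the origin (TCP) lies between the finger pads; the fingertips stand 11 mm ahead of it and the grasp point (between the pads) lies 8 mm behind it; z points along the fingers, y is the line along which they close (so a half turn about z gives the same grasp; the last joint's range is limited). The gripper opens to 94 mm and grips with 3 to 60 N. Pads are 16 mm wide; open, the fingers measure 119 mm over their backs; the gripper's body (75 mm by 177 mm) begins 78 mm behind the grasp point.
Start: joints at [1.109, 0.628, 0.038, 1.517, -0.027, 0.996, -0.02], TCP at [0.251, -0.6, 0.216] pointing down, gripper open.
Joint ranges: [-3.06, 3.06], [-0.37, 2.12], [-1.25, 1.32], [0.18, 2.47], [-1.1, 4.24], [0.23, 1.98], [-2.94, 2.94]. Speed limits (rad/s): [2.57, 2.57, 3.14, 3.14, 3.14, 3.14, 3.14].

## Interface

Orientations are given as a unit quaternion [x, y, z, w].
In Python, from cell import r gives the robot as it stands.
- The arm moves only by the shell command python3 -m handwheel 'ROWS' [FORCE]. ROWS is a JSON object of lists of equal length, an entry for each row: "grip": the opening, from 0 (shut) to 1 (fully open); "slide": the shift along the tool's x, y, z in m, a list of three; "spin": the turn about the tool's z in degrees. In form: {"grip": [grip, ...], "slide": [[tx, ty, tz], ...], "spin": [spin, ...]}. A call has 1 to 12 rows; each row shifts and turns the commanded pose from where the row before left it, along the tool's axes as they then stand; what a row does not reach is not made up. A row lasts 1/8 s, in which the tool goes at most 62.5 mm and 10.7 degrees, less where a joint would pass 70% of its speed; a pose out of reach is approached as far as the arm can. A call with a gripper value outside its range is refused whole. The fingers move at their own pace and stop on an object; FORCE is the grip in N (left out, the last holds). Time passes only in rows, so rows that do not move let the fingers close. It gives the time, the measured TCP pose, the force, the opening and the grip force at its end, in the units of the state.
- r.state(): the state, without advancing time (a new reading comes with each control period).
- r.get_image(name): name is "scene" or "top" or "wrist"; returns (picture, depth): 480x640x3 uint8, red, green, blue; 480x640 float32, m along the optical axis (not along the pixel's ray), 0 where there is no reading.
- r.calibration(name): a dict with "intrinsics" (3x3 intrinsics, pixels), "dist_coeffs" ([k1, k2, p1, p2, k3] as OpenCV has them; the pictures are not rectified), "view" (4x4, takes a point from world to camera coordinates). Camera axes: x right, y up, looking along -z (the intrinsics and any distortion apply to the point x, -y, -z); pixel columns grow to the right and rows downward; lengths in m; the calibration is good to about 2 mm. A picture is of the moment at which its call begins: read the wrist's pose just before it. calibration takes no time and is no camera call; for the wrist camera it gives the pose at the moment of the call.
- r.finish_job(): hands the job in; it is judged then, once.
The state is a dict: "t": time; "joint_pos": joint angles; "joint_vel": joint speeds; "joint_efforts": joint torques, N m; "eef_pos": TCP position; "orientation": TCP orientation; "force": force on the tool from outside, world axes, zero at the start; "torque": the same for the moment, N m; "opening": opening from 0.0 (shut) to 1.0 (fully open); "gripper_force": force on a finger pad.
Only numpy, scipy, OpenCV 4.12 (cv2) and the standard library are available. Lean on these libraries where they do the work, as an engineer would, in place of code of your own. Each camera call takes 0.05 s, during which the arm holds its last target. There are 200 camera calls.

## Task

Screw the cap of the trap bottle clockwise until it is fully tight against its stop. Then open the vacuum valve by turning its lever until the lever points at the steel set-point tab on the dial's edge, to within 5 degrees, and let go. Leave the round-knobbed bleed valve shut and do not disturb the two vials.

Things in the scene. Friction and masses are not known exactly. Their poses are not given: they have to be found in the camera images.
- trap: Glass trap bottle (86 mm wide, shoulder at z = 84 to 108 mm) in a white square holder (116 mm) bolted to the bench, so it cannot move; origin at the bottom centre, z up. A small white lug beside the neck, just under the cap, lies along its +x.
- trap_cap (a joint): Rotation of the bottle's blue screw cap about the vertical bottle axis, rad: 0 = fully tight (hard stop), growing counter-clockwise seen from above as it is unscrewed (up to 2.6). It starts 1.2 to 2.3 open, so tightening is clockwise from above and may need a second grasp. It does not rise or fall and is captive; friction about 0.12 N m, it stays where left.
- cap_top (a point): Centre of the cap's flat top, 150 mm above the bench, on the bottle axis. The cap is a ribbed cylinder 52 mm in diameter and 30 mm high (underside 120 mm above the bench), free all round for fingers down to its underside. This point's x axis runs along the raised white rib on the top, which points at the lug when the cap is tight.
- vac_valve: Vacuum valve: white column bolted to the bench with a round graduated white dial, 140 mm in diameter, top face 100 mm above the bench. Origin at the bottom centre on the valve axis; its x axis is the direction in which the lever points when the valve is shut.
- vac_lever (a joint): Angle of the vacuum valve's lever about the vertical valve axis, rad: 0 = shut, growing counter-clockwise from above as it opens, stop at 1.75. It starts 0 to 0.3. Friction about 0.15 N m, it stays where left.
- lever_grip (a point): Point on the top edge of the black lever, 34 mm out from the valve axis, 136 mm above the bench; x axis points outward along the lever. The lever is an upright bar 13 mm wide and 30 mm high (underside 106 mm above the bench, 6 mm over the dial) that points one way from its round hub (32 mm across) to its tip 56 mm from the axis.
- set_tab: Dark steel set-point tab, fixed upright on the dial's edge: a fin 8 mm thick, from 60 to 70 mm out from the valve axis, rising 24 mm above the dial. Origin on the valve axis at the dial's top face; x axis points from the valve axis to the tab. It lies 0.55 to 1.5 rad counter-clockwise of the shut direction. The lever's tip passes inside it without touching, so it does not stop the lever.
- bleed_knob (a joint): Opening of the bleed valve's knob, rad: 0 = shut; leave it.
- bleed_top (a point): Centre of the top of the bleed valve's round black knob (48 mm in diameter, 126 mm above the bench) on a white column of its own, bolted to the bench.
- vial_tall: Loose capped amber vial, 28 mm in diameter, 62 mm tall, standing; origin at the bottom centre.
- vial_short: Loose short clear vial with a black cap, 34 mm in diameter, 45 mm tall, standing; origin at the bottom centre.
Things that resemble listed ones, but are neither listed nor needed, are in the scene too. Leave any brown or purple look-alike of the vac_valve alone.

How it is judged:
On the way, in this order (a step that is already met when the one before it is completed fails the run):
1. the trap's cap is screwed tight (value of joint trap_cap below 0.08 rad), for 0.2 s.
2. the lever points at the set-point tab (angle between the x axis of lever_grip and the x axis of set_tab, either way round below 0.085 rad), for 0.2 s.
At the end, for the whole second after the job is handed in: The cap is within 0.08 rad of its tight stop, the lever points at the set-point tab within 0.085 rad (about 5 degrees), and the bleed valve is still shut (under 0.15 rad) (value of joint trap_cap below 0.08 rad and angle between the x axis of lever_grip and the x axis of set_tab, either way round below 0.085 rad and value of joint bleed_knob below 0.15 rad); the robot touches nothing.
It fails at once if the bleed valve is opened (value of joint bleed_knob above 0.15 rad).
It fails at once if a vial is disturbed (distance of any of vial_tall, vial_short from where it was at the start of the episode above 0.02 m or angle between any of vial_tall, vial_short's own z axis and vertical above 0.4 rad).
It also fails if it takes over 58 s, if anything falls off the work surface, if the arm or the gripper's body presses on something with over 40 N, if the wrist force passes 120 N, or if a joint passes its speed limit or range.

## Working session

There is one attempt and no reset: what is moved stays moved. The work goes in short steps, Python scripts to look and compute and a shell command to move; the robot and the scene stay as the last step left them, time stands still between calls to the robot, and variables do not carry over. Pictures are saved under pics/ and viewed, at most 10 in all, crops included, and the job is handed in when it is done.

```bash
mkdir -p pics; cat > h.py <<'E'
import numpy as np, cv2
from cell import r
def grab(n,f=None):
    c=r.calibration(n); im,d=r.get_image(n)
    if f: cv2.imwrite('pics/'+f,cv2.cvtColor(im,cv2.COLOR_RGB2BGR))
    return im,d,c
def ray(c,px):
    px=np.array(px,float).reshape(-1,1,2)
    u=cv2.undistortPoints(px,np.array(c['intrinsics']),np.array(c['dist_coeffs'])).reshape(-1,2)
    V=np.array(c['view']); R=V[:3,:3]; o=-R.T@V[:3,3]
    return o,np.c_[u[:,0],-u[:,1],-np.ones(len(u))]@R
def plane(c,px,z):
    o,d=ray(c,px); return o+d*((z-o[2])/d[:,2])[:,None]
def proj(c,P):
    V=np.array(c['view']); p=np.array(P,float).reshape(-1,3)@V[:3,:3].T+V[:3,3]
    return cv2.projectPoints(p*[1,-1,-1],np.zeros(3),np.zeros(3),np.array(c['intrinsics']),np.array(c['dist_coeffs']))[0].reshape(-1,2)
E
python3 - <<'E'
from h import *
grab('top','top.png'); grab('scene','scene.png')
s=r.state(); print(s)
E
```

```text
{'t': 0.1, 'joint_pos': array([ 1.10919591,  0.62921626,  0.03840786,  1.51829992, -0.02700097,
        0.99625856, -0.0200005 ]), 'joint_vel': array([ 0.000747  , -0.0006207 ,  0.00183551, -0.00341157,  0.00016058,
       -0.00130588,  0.00048406]), 'joint_efforts': array([ 3.47328431e-03, -5.50781322e+01,  1.14750702e+00, -1.87114888e+01,
       -5.22545620e-02,  1.92353572e-02,  3.35244340e-05]), 'eef_pos': array([ 0.25042817, -0.59918745,  0.21565938]), 'orientation': array([ 9.80478479e-01,  1.96624665e-01, -1.60131136e-04, -8.17269787e-04]), 'force': array([ 0.49297543, -1.33723897,  0.11008795]), 'torque': array([0.00525574, 0.01382608, 0.01758176]), 'gripper_force': 0.0, 'opening': 1.0023855702766509}
```

View pics/top.png

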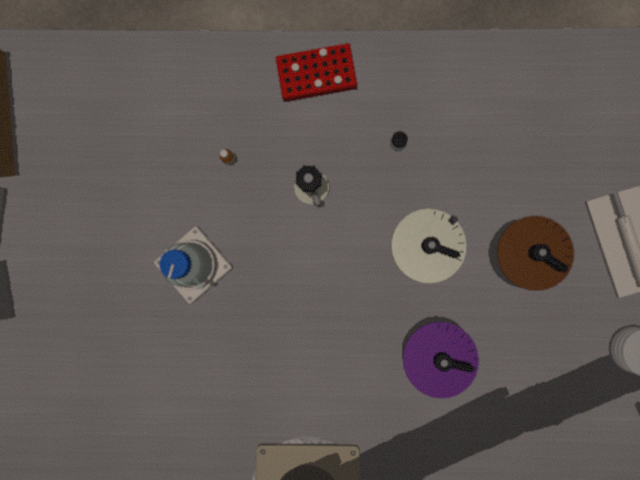

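View pics/scene.png

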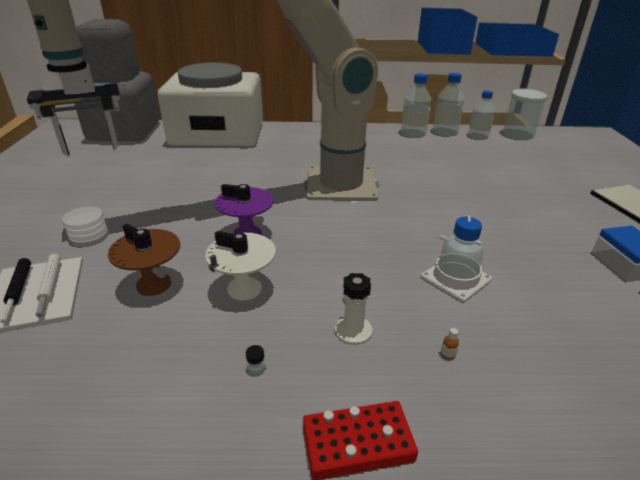

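The top view shows three dials: white (429,246), brown (535,253) and purple (441,360). The white one is the vac valve, since the brown and purple ones are stated look-alikes. The blue cap is at (175,264), the bleed knob at (309,179), and the vials at (227,157) and (400,140). Next I'll measure and make one enlarged crop.

```bash
cat > m.py <<'E'
from h import *
im,d,c=grab('top')
hsv=cv2.cvtColor(im,cv2.COLOR_RGB2HSV)
def blob(m,near):
    n,l,s,ce=cv2.connectedComponentsWithStats(m.astype(np.uint8))
    k=[i for i in range(1,n) if s[i,4]>15]; i=min(k,key=lambda i:np.hypot(*(ce[i]-near)))
    return l==i
def ell(m):
    cs=max(cv2.findContours(m.astype(np.uint8),0,2)[0],key=cv2.contourArea)
    return cs.reshape(-1,2)
b=blob((hsv[...,0]>95)&(hsv[...,0]<130)&(hsv[...,1]>150),(176,264))
def circ(P): # algebraic circle fit
    A=np.c_[2*P[:,:2],np.ones(len(P))]; x=np.linalg.lstsq(A,(P[:,:2]**2).sum(1),rcond=None)[0]
    return x[:2],np.sqrt(x[2]+x[:2]@x[:2])
print('cap blob',b.sum(),'circle z.15',circ(plane(c,cv2.convexHull(ell(b)).reshape(-1,2),.15)))
v=im.astype(int); w=blob((v.min(2)>140)&(hsv[...,1]<60),(415,235))
print('dial',w.sum(),circ(plane(c,cv2.convexHull(ell(w)).reshape(-1,2),.10)))
print('hub',plane(c,[431,245],.14),'bleed',plane(c,[309,179],.126),'vials',plane(c,[[227,157],[400,140]],.05))
a=cv2.resize(im[215:315,140:240],(400,400),interpolation=2); e=cv2.resize(im[200:300,380:480],(400,400),interpolation=2)
cv2.imwrite('pics/crop.png',np.hstack([a,e])[...,::-1])
E
python3 m.py
```

```text
cap blob 591 circle z.15 (array([0.45938666, 0.23386917]), np.float64(0.02589685704662749))Traceback (most recent call last):
  File "m.py", line 16, in <module>
    v=im.astype(int); w=blob((v.min(2)>140)&(hsv[...,1]<60),(415,235))
                        ~~~~^^^^^^^^^^^^^^^^^^^^^^^^^^^^^^^^^^^^^^^^^^
  File "m.py", line 6, in blob
    k=[i for i in range(1,n) if s[i,4]>15]; i=min(k,key=lambda i:np.hypot(*(ce[i]-near)))
                                              ~~~^^^^^^^^^^^^^^^^^^^^^^^^^^^^^^^^^^^^^^^^
ValueError: min() iterable argument is empty
```

```bash
sed -i 's/^v=im.*/v=im.astype(int); print(im[235,410],im[300,330]); w=blob((v.min(2)>0.75*v[235,410].min()),(415,235))/' m.py; python3 m.py
```

```text
cap blob 592 circle z.15 (array([0.45945987, 0.23371376]), np.float64(0.026039218806721647))
[153 146 130] [101  94  92]
dial 4025 (array([ 0.49772219, -0.22951188]), np.float64(0.07132360918754038))
hub [[ 0.49683539 -0.22736358  0.14      ]] bleed [[ 0.61806312 -0.00539516  0.126     ]] vials [[ 0.67280772  0.16178028  0.05      ]
 [ 0.70749695 -0.18035413  0.05      ]]
```

View pics/crop.png

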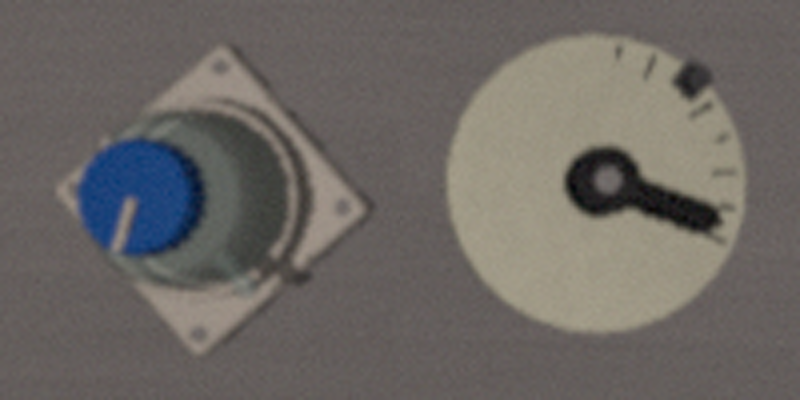

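White dial confirmed as the vac valve: hub at crop (605,182), lever tip (717,217), tab (692,78). The cap rib runs to (118,250) in the crop. I'll go above the cap with the wrist pre-turned counter-clockwise.

```bash
python3 -m handwheel '{"grip":[1,1,1,1,1,1,1],"slide":[[0,0,-0.01],[0,0,-0.01],[0,0,-0.01],[0,0,0],[0,0,0],[0,0,0],[0,0,0]],"spin":[-10,-10,-10,-10,-10,-10,-7.3]}' 
python3 -m handwheel '{"grip":[1,1,1,1,1,1,1,1],"slide":[[0.05,0.026,0],[0.05,0.026,0],[0.05,0.026,0],[0.05,0.026,0],[0.05,0.026,0],[0.05,0.026,0],[0.05,0.026,0],[0.05,0.027,0]],"spin":[0,0,0,0,0,0,0,0]}'
python3 -m handwheel '{"grip":[1,1,1,1,1,1,1,1,1,1],"slide":[[0.048,0,0],[0.048,0,0],[0.048,0,0],[0.048,0,0],[0.048,0,0],[0.048,0,0],[0.048,0,0],[0.048,0,0],[0.049,0,0],[0,0,0]],"spin":[0,0,0,0,0,0,0,0,0,0]}'
python3 -c "
from h import *
print(r.state()['joint_pos'])"
```

```text
t: 1.08
eef_pos: [0.2504, -0.5996, 0.2462]
orientation: [0.706, 0.709, 0.0, -0.0]
force: [-0.1, -0.9, 0.7]
opening: 0.999
gripper_force: 0.0
t: 2.08
eef_pos: [0.4604, -0.1984, 0.2466]
orientation: [0.707, 0.707, -0.0, 0.0]
force: [0.3, -0.8, 0.3]
opening: 1.001
gripper_force: 0.0
t: 3.32
eef_pos: [0.459, 0.2377, 0.2466]
orientation: [0.705, 0.709, 0.001, -0.001]
force: [0.7, -0.2, -0.2]
opening: 1.003
gripper_force: 0.0
[-0.21608527  0.42898412 -0.44674228  1.83940627  0.2246174   0.92158561
 -0.7574624 ]
```

```bash
python3 -m handwheel '{"grip":[1,1,1,1,1,1,1,1,1,1],"slide":[[-0.004,0,0],[0,0,0],[0,0,0],[0,0,0],[0,0,0],[0,0,0],[0,0,0],[0,0,0],[0,0,0],[0,0,0]],"spin":[-10,-10,-10,-10,-10,-10,-10,-10,-10,0]}' 
python3 - <<'E'
from h import *
im,d,c=grab('wrist','w1.png'); s=r.state(); print(s['eef_pos'],s['joint_pos'])
hsv=cv2.cvtColor(im,cv2.COLOR_RGB2HSV)
m=((hsv[...,0]>95)&(hsv[...,0]<130)&(hsv[...,1]>150)).astype(np.uint8)
k=max(cv2.findContours(m,0,2)[0],key=cv2.contourArea)
print(cv2.minEnclosingCircle(k)); P=plane(c,cv2.convexHull(k).reshape(-1,2),.15)[:,:2].astype(np.float32)
print(cv2.minEnclosingCircle(P), cv2.fitEllipse(P), proj(c,[.459,.234,.15]))
E
```

```text
t: 4.58
eef_pos: [0.4602, 0.2276, 0.2461]
orientation: [0.002, 1.0, -0.0, -0.0]
force: [-0.1, 0.1, 1.1]
opening: 1.004
gripper_force: 0.0
[0.46015888 0.22786612 0.24621176] [ 0.06536326  0.51372634 -0.86310485  1.8398016   0.45951282  1.00191951
  0.57581777]
((328.5, 235.22857666015625), 40.609588623046875)
((0.45775264501571655, 0.2387484908103943), 0.02826021984219551) ((0.45814311504364014, 0.23836557567119598), (0.05202692374587059, 0.05642678216099739), 97.68405151367188) [[321.79139852 237.96349448]]
```

View pics/w1.png

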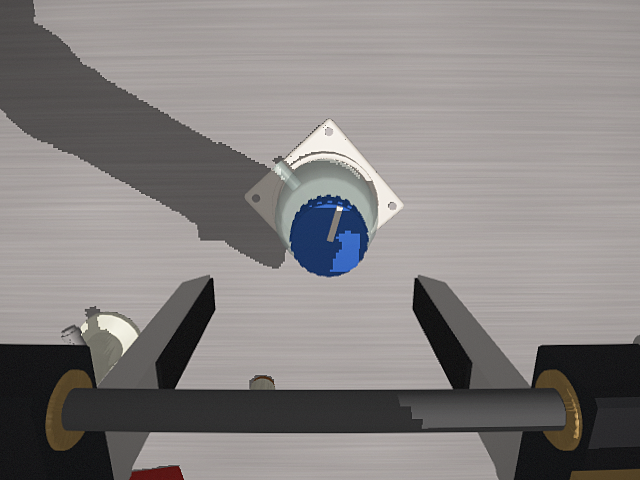

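The wrist view shows the cap at (328,235), its rib pointing up to (340,208), the side nipple at (287,172), and both fingers clear of it. I'll re-measure now that the arm has settled.

```bash
python3 - <<'E'
from h import *
for n in ('top','wrist'):
    im,d,c=grab(n); s=r.state()
    hsv=cv2.cvtColor(im,cv2.COLOR_RGB2HSV)
    m=((hsv[...,0]>95)&(hsv[...,0]<130)&(hsv[...,1]>150)).astype(np.uint8)
    if n=='top': m[:,240:]=0
    k=max(cv2.findContours(m,0,2)[0],key=cv2.contourArea).reshape(-1,2)
    # vertical cap: silhouette = hull of top and bottom circles; project candidate discs' extents
    x0,y0=k.min(0);x1,y1=k.max(0); 
    C=np.array([.459,.234]); t=np.linspace(0,6.28,90)
    for _ in range(6):
        P=proj(c,np.vstack([np.c_[C[0]+.026*np.cos(t),C[1]+.026*np.sin(t),0*t+z] for z in (.12,.15)]))
        if n=='top': pass
        mid=(P.min(0)+P.max(0))/2; e=np.array([x0+x1,y0+y1])/2-mid
        C=C+(plane(c,[mid+e],.15)-plane(c,[mid],.15))[0,:2]
    print(n,C,'ext',x1-x0,y1-y0,P.max(0)-P.min(0),s['eef_pos'],proj(c,s['eef_pos']))
E
```

```text
top [0.43247647 0.23100678] ext 0 0 [32.98112328 29.00359163] [0.46014971 0.22813527 0.24633068] [[161.86928972 262.99253676]]
wrist [0.46051215 0.23837656] ext 77 80 [77.45764283 82.36676831] [0.46011907 0.22839133 0.2464019 ] [[311.93403326 300.46117765]]
```

```bash
python3 -m handwheel '{"grip":[1,1,1,1,1,1,1,0.4,0.4,0.4,0.4,0.4],"slide":[[0,0.008,0.01],[0,0,0.02],[0,0,0.02],[0,0,0.02],[0,0,0.02],[0,0,0.019],[0,0,0],[0,0,0],[0,0,0],[0,0,0],[0,0,0],[0,0,0]],"spin":[0,0,0,0,0,0,0,0,0,0,0,0]}' 30
python3 -m handwheel '{"grip":[0.4,0.4,0.4],"slide":[[0,0,0],[0,0,0],[0,0,0]],"spin":[0,0,0]}'
```

```text
t: 6.22
eef_pos: [0.4601, 0.238, 0.1378]
orientation: [0.0, 1.0, 0.001, 0.0]
force: [-0.8, 0.9, 0.9]
opening: 0.547
gripper_force: 30.0
t: 6.6
eef_pos: [0.4602, 0.2379, 0.1378]
orientation: [0.0, 1.0, 0.001, 0.0]
force: [-0.8, 2.2, 1.5]
opening: 0.549
gripper_force: 30.0
```

```bash
Q='from h import *
s=r.state();print("T",s["torque"].round(3),"q7",s["joint_pos"][6].round(3))'
python3 -m handwheel '{"grip":[0.4,0.4,0.4,0.4,0.4,0.4,0.4],"slide":[[0,0,0],[0,0,0],[0,0,0],[0,0,0],[0,0,0],[0,0,0],[0,0,0]],"spin":[9,9,9,9,9,9,9]}'; python3 -c "$Q"
python3 -m handwheel '{"grip":[0.4,0.4,0.4],"slide":[[0,0,0],[0,0,0],[0,0,0]],"spin":[6,6,0]}'; python3 -c "$Q"
```

```text
t: 7.48
eef_pos: [0.46, 0.2376, 0.1377]
orientation: [0.525, 0.851, 0.0, 0.0]
force: [-1.0, 3.2, 0.9]
opening: 0.547
gripper_force: 30.0
T [0.462 0.062 0.145] q7 -0.441
t: 7.85
eef_pos: [0.4599, 0.2376, 0.1377]
orientation: [0.609, 0.794, 0.0, 0.0]
force: [-0.7, 1.5, 3.5]
opening: 0.55
gripper_force: 30.0
T [ 0.508  0.159 -0.127] q7 -0.597
```

```bash
Q='from h import *
s=r.state();print("Tz",s["torque"].round(3)[2],"q7",s["joint_pos"][6].round(3))'
for i in 1; do
python3 -m handwheel '{"grip":[0.4,0.4],"slide":[[0,0,0],[0,0,0]],"spin":[6,6]}'|sed -n 3p; python3 -c "$Q"
python3 -m handwheel '{"grip":[0.4,0.4],"slide":[[0,0,0],[0,0,0]],"spin":[6,6]}'|sed -n 3p; python3 -c "$Q"
python3 -m handwheel '{"grip":[0.4,0.4],"slide":[[0,0,0],[0,0,0]],"spin":[5,0]}'|sed -n 3p; python3 -c "$Q"
done
```

```text
orientation: [0.689, 0.725, 0.0, -0.0]
Tz 0.132 q7 -0.757
orientation: [0.761, 0.649, 0.0, -0.0]
Tz 0.089 q7 -0.916
orientation: [0.787, 0.616, 0.0, -0.0]
Tz -0.144 q7 -0.979
```

```bash
Q='from h import *
s=r.state();print("Tz",s["torque"].round(3)[2],"q7",s["joint_pos"][6].round(3))'
python3 -m handwheel '{"grip":[0.4,0.4],"slide":[[0,0,0],[0,0,0]],"spin":[5,5]}'|sed -n 3p; python3 -c "$Q"
python3 -m handwheel '{"grip":[0.4,0.4],"slide":[[0,0,0],[0,0,0]],"spin":[5,5]}'|sed -n 3p; python3 -c "$Q"
python3 -m handwheel '{"grip":[0.4,0.4],"slide":[[0,0,0],[0,0,0]],"spin":[5,5]}'|sed -n 3p; python3 -c "$Q"
```

```text
orientation: [0.839, 0.545, -0.0, -0.0]
Tz 0.175 q7 -1.111
orientation: [0.883, 0.47, -0.0, -0.0]
Tz 0.587 q7 -1.241
orientation: [0.92, 0.393, -0.002, 0.001]
Tz 1.151 q7 -1.369
```

The stop is reached: torque has risen from about 0.15 to 1.15 N m. I'll release, lift and look at the rib against the lug.

```bash
python3 -m handwheel '{"grip":[1,1,1,1,1,1,1,1,1,1],"slide":[[0,0,0],[0,0,0],[0,0,0],[0,0,-0.02],[0,0,-0.02],[0,0,-0.03],[0,0,-0.03],[0,0,-0.01],[0,0,0],[0,0,0]],"spin":[0,0,0,0,0,0,0,0,0,0]}'
python3 - <<'E'
from h import *
im,d,c=grab('wrist'); s=r.state(); u,v=proj(c,[.460,.238,.15])[0].astype(int); print(u,v,s['eef_pos'],s['joint_pos'][6])
u0,v0=max(u-80,0),max(v-80,0)
cv2.imwrite('pics/w2.png',cv2.resize(im[v0:v0+160,u0:u0+160],(560,560),interpolation=2)[...,::-1])
o=np.array([.46,.238,.15]); print([ (a,((proj(c,o+[.04*np.cos(np.radians(a)),.04*np.sin(np.radians(a)),-.035])[0]-[u0,v0])*3.5).round()) for a in (0,45,90,180)])
E
```

```text
t: 10.6
eef_pos: [0.4593, 0.2367, 0.2463]
orientation: [0.921, 0.391, -0.001, 0.0]
force: [0.1, -0.1, -0.1]
opening: 1.001
gripper_force: 0.0
312 241 [0.45930988 0.23670237 0.24624039] -1.3481513360315098
[(0, array([418., 106.])), (45, array([284.,  48.])), (90, array([148., 102.])), (180, array([150., 356.]))]
```

View pics/w2.png

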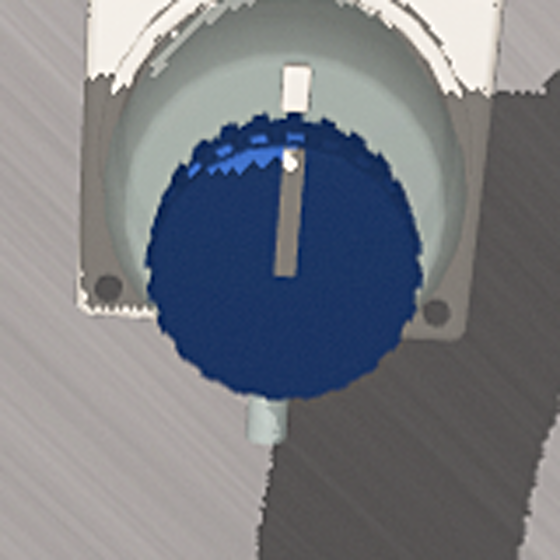

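The rib points at the lug, so the cap is tight. Next, travel over the vacuum valve.

```bash
python3 -m handwheel '{"grip":[0.6,0.6,0.6,0.6,0.6],"slide":[[0,0,0],[0,0,0],[0,0,0],[0,0,0],[0,0,0]],"spin":[-9,-9,-9,-9,-7.7]}' | sed -n 2,3p
python3 -m handwheel '{"grip":[0.6,0.6,0.6,0.6,0.6,0.6,0.6,0.6,0.6,0.6,0.6,0.6],"slide":[[-0.047,0.004,0],[-0.047,0.004,0],[-0.047,0.004,0],[-0.047,0.004,0],[-0.047,0.004,0],[-0.047,0.004,0],[-0.047,0.004,0],[-0.047,0.004,0],[-0.047,0.004,0],[-0.043,0.002,0],[0,0,0],[0,0,0]],"spin":[0,0,0,0,0,0,0,0,0,0,0,0]}'
python3 - <<'E'
from h import *
im,d,c=grab('wrist','w3.png'); s=r.state(); print(s['eef_pos'],s['joint_pos'][6])
np.savez('w3.npz',im=im,d=d,**{k:np.array(v) for k,v in c.items()})
o=[.4977,-.2295]; print(proj(c,[[*o,.1],[*o,.136]]))
E
```

```text
eef_pos: [0.4595, 0.2369, 0.2464]
orientation: [0.707, 0.707, -0.001, -0.0]
t: 12.78
eef_pos: [0.495, -0.228, 0.2466]
orientation: [0.709, 0.705, 0.0, -0.001]
force: [-0.2, 1.4, -0.3]
opening: 0.599
gripper_force: 0.0
[ 0.4951958  -0.22746308  0.2468485 ] 0.27397457190123664
[[315.25078033 226.19027593]
 [315.4092463  238.93332965]]
```

View pics/w3.png

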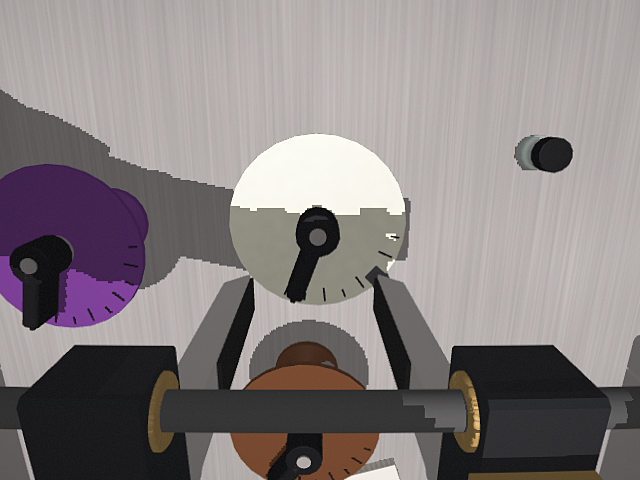

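The wrist view shows the white dial centred at (317,219), hub top at (318,237), lever tip near (293,300), tab at (376,273). The purple dial is to the left and the brown one below. I'll measure angles from this picture.

```bash
cat > lev.py <<'E'
from h import *
import sys
def meas(im,c,save=None):
    O=plane(c,[[317.5,218.5]],.1)[0]
    v=im.astype(int).max(2)
    h=np.array(cv2.cvtColor(im,cv2.COLOR_RGB2HSV))
    dark=((v<70)).astype(np.uint8)
    return O,dark
if __name__=='__main__':
    z=np.load('w3.npz'); im=z['im']; c={k:z[k] for k in('intrinsics','dist_coeffs','view')}
    pts=[[230,218],[405,218],[317,133],[317,304]]
    print('dial rim',plane(c,pts,.1).round(4).tolist())
    print('hub ring',plane(c,[[318,237]],.136),plane(c,[[318,237]],.142))
    u,v=230,125; k=im[v:v+190,u:u+190]
    cv2.imwrite('pics/w3c.png',cv2.resize(k,(570,570),interpolation=2)[...,::-1])
E
python3 lev.py
```

```text
dial rim [[0.4306, -0.2226, 0.1], [0.5684, -0.2231, 0.1], [0.4992, -0.1578, 0.1], [0.499, -0.2967, 0.1]]
hub ring [[ 0.49953293 -0.22808587  0.136     ]] [[ 0.49947795 -0.22636638  0.142     ]]
```

View pics/w3c.png

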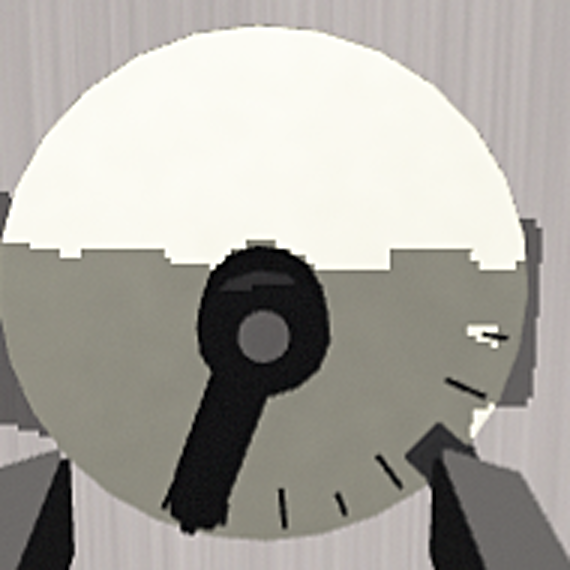

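```bash
python3 -m handwheel '{"grip":[0.6,0.6,0.6,0.6],"slide":[[0.0005,0.004,0],[0,0,0],[0,0,0],[0,0,0]],"spin":[9,8,0,0]}' | sed -n 1,3p
python3 - <<'E'
from h import *
z=np.load('w3.npz'); c={k:z[k] for k in('intrinsics','dist_coeffs','view')}
f=lambda L,h:plane(c,[[230+a/3,125+b/3] for a,b in L],h)
P=f([(212,372),(172,490),(265,395),(228,500)],.136); a=lambda d:np.degrees(np.arctan2(d[1],d[0]))
print('lever',a(P[1]-P[0]),a(P[3]-P[2]))
im,d,c=grab('wrist'); s=r.state(); print(s['eef_pos'],s['joint_pos'][6])
np.savez('w4.npz',im=im,d=d,**{k:np.array(v) for k,v in c.items()})
u,v=proj(c,[.499,-.2275,.1])[0].astype(int)-95; print(u,v)
cv2.imwrite('pics/w4.png',cv2.resize(im[v:v+190,u:u+190],(570,570),interpolation=2)[...,::-1])
E
```

```text
t: 13.32
eef_pos: [0.4995, -0.2275, 0.2475]
orientation: [0.804, 0.594, 0.0, -0.0]
lever -108.59807915850796 -108.54717865944535
[ 0.49941126 -0.22784947  0.24747999] 0.01708299388568526
216 129
```

View pics/w4.png

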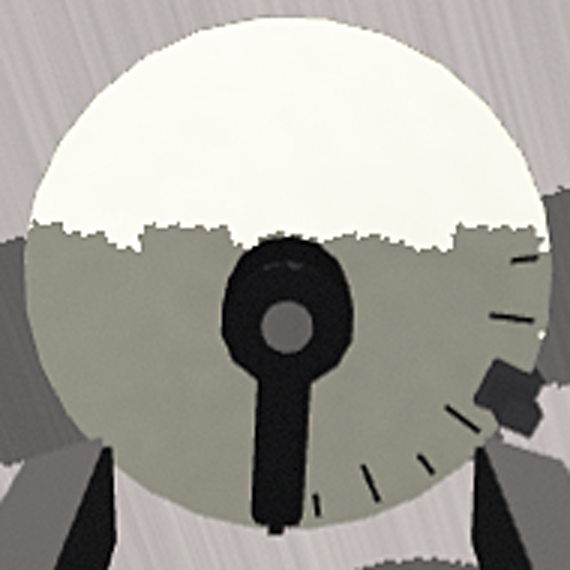

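Lever tip is at crop (277,520), and the tab's top face is a square with corners (498,360), (540,375), (522,412), (477,396).

```bash
python3 - <<'E'
from h import *
z=np.load('w4.npz'); c={k:z[k] for k in('intrinsics','dist_coeffs','view')}
f=lambda L,h:plane(c,[[216+a/3,129+b/3] for a,b in L],h)
a=lambda d:np.degrees(np.arctan2(d[...,1],d[...,0]))
O=f([(288,272)],.1)[0]; print('O',O,'hub',f([(287,327)],.14))
T=f([(498,360),(540,375),(522,412),(477,396)],.124)-O
print('tab corners r',np.hypot(T[:,0],T[:,1]),a(T),'centre',a(T.mean(0)),'edge dirs',a(T[1]-T[0]),a(T[2]-T[3]))
P=f([(260,385),(253,510),(311,385),(302,510)],.136); print('lever',a(P[1]-P[0]),a(P[3]-P[2]),a((P[1]+P[3])/2-O))
E
```

```text
O [ 0.50065886 -0.22392462  0.1       ] hub [[ 0.49953587 -0.22719565  0.14      ]]
tab corners r [0.05481956 0.06619055 0.06628499 0.0541107 ] [-34.72851596 -35.16393273 -44.32815129 -45.8994486 ] centre -39.9874547212535 edge dirs -37.26182747416217 -37.390880621171014
lever -110.50214341877052 -110.70876888011442 -109.85513984056807
```

```bash
python3 -m handwheel '{"grip":[0.6,0.6,0.6,0.6,0.6,0.6,0.6,0.6,0.1,0.1,0.1,0.1],"slide":[[0,0,0.02],[0,0,0.02],[0,0,0.02],[0,0,0.02],[0,0,0.02],[0,0,0.015],[0,0,0.009],[0,0,0],[0,0,0],[0,0,0],[0,0,0],[0,0,0]],"spin":[0,0,0,0,0,0,0,0,0,0,0,0]}' 40
python3 -m handwheel '{"grip":[0.1,0.1],"slide":[[0,0,0],[0,0,0]],"spin":[0,0]}'
```

```text
t: 14.88
eef_pos: [0.4978, -0.2282, 0.1237]
orientation: [0.806, 0.592, -0.001, -0.001]
force: [-3.6, 1.3, 6.0]
opening: 0.334
gripper_force: 40.0
t: 15.12
eef_pos: [0.4978, -0.2281, 0.1238]
orientation: [0.806, 0.592, -0.001, -0.001]
force: [-4.4, 1.8, 5.6]
opening: 0.334
gripper_force: 40.0
```

```bash
python3 -m handwheel '{"grip":[0.1,0.1,0.1,0.1,0.1,0.1,0.1,0.1,0.1,0.1,0.1],"slide":[[0,0,0],[0,0,0],[0,0,0],[0,0,0],[0,0,0],[0,0,0],[0,0,0],[0,0,0],[0,0,0],[0,0,0],[0,0,0]],"spin":[-8,-8,-8,-8,-8,-8,-8,-8,-8,0,0]}'
python3 -m handwheel '{"grip":[0.6,0.6,0.6,0.6,0.6,0.6,0.6,0.6,0.6,0.6],"slide":[[0,0,0],[0,0,0],[0,0,0],[0,0,-0.02],[0,0,-0.02],[0,0,-0.03],[0,0,-0.03],[0,0,-0.025],[0,0,0],[0,0,0]],"spin":[0,0,0,0,0,0,0,0,0,0]}'
python3 - <<'E'
from h import *
im,d,c=grab('wrist'); s=r.state(); print(s['eef_pos'],s['joint_pos'][6])
np.savez('w5.npz',im=im,d=d,**{k:np.array(v) for k,v in c.items()})
u,v=proj(c,[.4995,-.2275,.1])[0].astype(int)-95; print(u,v)
cv2.imwrite('pics/w5.png',cv2.resize(im[v:v+190,u:u+190],(570,570),interpolation=2)[...,::-1])
E
```

```text
t: 16.5
eef_pos: [0.4976, -0.2282, 0.1238]
orientation: [0.303, 0.953, -0.0, -0.002]
force: [-5.1, 2.6, 6.9]
opening: 0.334
gripper_force: 40.0
t: 17.75
eef_pos: [0.4988, -0.2286, 0.2476]
orientation: [0.303, 0.953, -0.0, -0.001]
force: [-1.0, -0.3, -0.5]
opening: 0.598
gripper_force: 0.0
[ 0.49862326 -0.22843956  0.24730614] 1.037801729753338
218 127
```

View pics/w5.png

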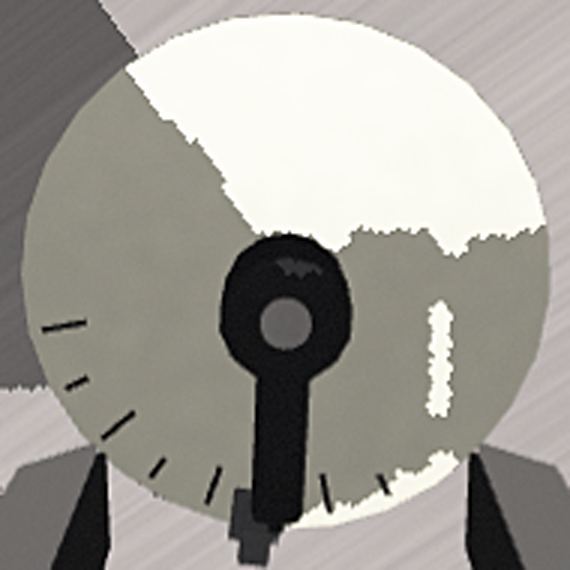

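```bash
python3 - <<'E'
from h import *
z=np.load('w5.npz'); im=z['im']; c={k:z[k] for k in('intrinsics','dist_coeffs','view')}
f=lambda L,h:plane(c,[[218+a/3,127+b/3] for a,b in L],h)
a=lambda d:np.degrees(np.arctan2(d[...,1],d[...,0]))
P=f([(257,385),(252,510),(311,385),(301,510)],.136)
print('hub',f([(286,323)],.136),'lever edges',a(P[1]-P[0]),a(P[3]-P[2]),'tip pts',P[[1,3]])
print('rim',f([(22,270),(550,270),(287,13),(285,527)],.1))
# where tab's top corners would fall in the crop for candidate angles
for O in ([.4995,-.2275],):
  for t in (-41,-39,-37,-35,-33):
    R=np.radians(t); e=np.array([np.cos(R),np.sin(R)]); n=np.array([-e[1],e[0]])
    L=[np.r_[np.array(O)+e*q+n*w,.124] for q,w in((.06,-.004),(.07,-.004),(.07,.004))]
    print('tab',t,((proj(c,L)-[218,127])*3).round().tolist())
  print('lever tip mid if',[(t,((proj(c,[O[0]+.056*np.cos(np.radians(t)),O[1]+.056*np.sin(np.radians(t)),.136])-[218,127])*3).round().tolist()) for t in(-39,-37,-35,-33)])
k=cv2.resize(im[127+150:127+190,218+65:218+115],(800,640),interpolation=0)[...,::-1]
cv2.imwrite('pics/w5c.png',cv2.convertScaleAbs(cv2.resize(k,(750,600)),alpha=2.2))
E
```

```text
hub [[ 0.49973017 -0.22746819  0.136     ]] lever edges -37.83060437637442 -39.30308846882755 tip pts [[ 0.53397095 -0.26196315  0.136     ]
 [ 0.5409424  -0.25210126  0.136     ]]
rim [[ 0.45599254 -0.28171571  0.1       ]
 [ 0.53626092 -0.16822723  0.1       ]
 [ 0.44267463 -0.18682963  0.1       ]
 [ 0.55611249 -0.26774569  0.1       ]]
tab -41 [[247.0, 531.0], [243.0, 566.0], [274.0, 569.0]]
tab -39 [[255.0, 532.0], [253.0, 567.0], [283.0, 569.0]]
tab -37 [[263.0, 533.0], [262.0, 568.0], [293.0, 569.0]]
tab -35 [[271.0, 533.0], [271.0, 568.0], [302.0, 568.0]]
tab -33 [[279.0, 534.0], [281.0, 569.0], [311.0, 568.0]]
lever tip mid if [(-39, [[271.0, 539.0]]), (-37, [[279.0, 539.0]]), (-35, [[286.0, 539.0]]), (-33, [[294.0, 539.0]])]
```

View pics/w5c.png

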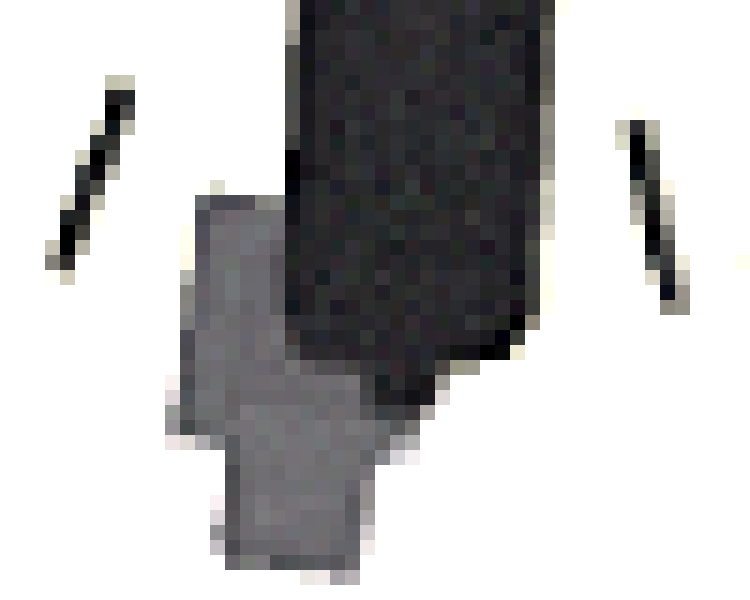

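```bash
python3 - <<'E'
from h import *
for fn,(u0,v0),(a,b,e,g) in (('w4.npz',(216,129),(455,345,560,450)),('w5.npz',(218,127),(215,480,310,580))):
    z=np.load(fn); d=z['d']; c={k:z[k] for k in('intrinsics','dist_coeffs','view')}
    U,V=np.meshgrid(np.arange(u0+a//3,u0+e//3),np.arange(v0+b//3,v0+g//3)); px=np.c_[U.ravel(),V.ravel()]
    o,r_=ray(c,px); P=o+r_*d[px[:,1],px[:,0]][:,None]
    Q=P[(P[:,2]>.107)]; rel=Q[:,:2]-[.4995,-.2275]; R=np.hypot(*rel.T); A=np.degrees(np.arctan2(rel[:,1],rel[:,0]))
    m=(R>.057)&(R<.075)
    for lo,hi in((.107,.114),(.114,.12),(.12,.13)):
        k=m&(Q[:,2]>=lo)&(Q[:,2]<hi)
        if k.sum(): print(fn,lo,k.sum(),'z',Q[k,2].mean(),'R',R[k].min(),R[k].max(),'A mean',A[k].mean(),A[k].min(),A[k].max())
E
```

```text
w4.npz 0.107 47 z 0.11055841575023119 R 0.05961369871374851 0.06936651541849526 A mean -41.013813986167825 -45.86902045104008 -39.08110531785229
w4.npz 0.114 43 z 0.11722762276617048 R 0.05933081627475834 0.06874367834425325 A mean -40.74314354508621 -46.28413263175385 -38.828357363238666
w4.npz 0.12 155 z 0.12401471563351499 R 0.059676672452473344 0.06988209980072206 A mean -42.559632345744056 -46.463068989665864 -39.23406023125492
w5.npz 0.107 12 z 0.11084725101960613 R 0.05936740329673512 0.06394233491437397 A mean -45.452493805599666 -46.25846389022873 -44.58482527925442
w5.npz 0.114 18 z 0.11788344540942337 R 0.05941648151741214 0.06898001565304558 A mean -44.60592407981845 -46.264281923653904 -41.40730511901588
w5.npz 0.12 136 z 0.12411084687905467 R 0.05927672746629785 0.06979672745342547 A mean -42.7641763763746 -46.40888941440658 -39.03081262804214
```

Depth puts the tab at -42.7° (both views agree). I'll measure the lever the same way.

```bash
cat > la.py <<'E'
from h import *
def la(d,c):
    px=np.array([(u,v) for v in range(130,345) for u in range(215,420)]); o,q=ray(c,px); P=o+q*d[px[:,1],px[:,0]][:,None]
    for O in([.4995,-.2275],):
        rel=P[:,:2]-O; R=np.hypot(*rel.T)
        k=(P[:,2]>.133)&(P[:,2]<.139)&(R>.022)&(R<.058); hub=(P[:,2]>.133)&(P[:,2]<.15)&(R<.02)
        X=rel[k]; m=X.mean(0); v=np.linalg.svd(X-m)[2][0]; v*=np.sign(v@m)
        a=lambda d:np.degrees(np.arctan2(d[1],d[0]))
        t=(P[:,2]>.12)&(P[:,2]<.128)&(R>.058)&(R<.072)
        print(k.sum(),'lever mean',a(m),'axis',a(v),'Rmax',R[k].max(),'hub',P[hub].mean(0),'tab',a(rel[t].mean(0)))
if __name__=='__main__':
    for f in('w4.npz','w5.npz'):
        z=np.load(f); la(z['d'],{k:z[k] for k in('intrinsics','dist_coeffs','view')})
E
python3 la.py
```

```text
682 lever mean -110.60198051685715 axis -110.21069461993518 Rmax 0.05589032889334859 hub [ 0.49901604 -0.2279178   0.13653537] tab -42.55735585379554
674 lever mean -38.19507596747684 axis -38.14214931927534 Rmax 0.055170425478897216 hub [ 0.49963076 -0.22789125  0.1365311 ] tab -42.76665662153067
```

The lever is 4.5° past the tab, so I'll regrip and turn it back 4.5°.

```bash
python3 -m handwheel '{"grip":[0.6,0.6,0.6,0.6,0.6,0.6,0.6,0.6,0.1,0.1,0.1,0.1],"slide":[[0,0,0.02],[0,0,0.02],[0,0,0.02],[0,0,0.02],[0,0,0.02],[0,0,0.015],[0,0,0.009],[0,0,0],[0,0,0],[0,0,0],[0,0,0],[0,0,0]],"spin":[0,0,0,0,0,0,0,0,0,0,0,0]}' 40
python3 -m handwheel '{"grip":[0.1,0.1,0.1,0.1,0.1],"slide":[[0,0,0],[0,0,0],[0,0,0],[0,0,0],[0,0,0]],"spin":[0,2.5,2.3,0,0]}'
python3 -m handwheel '{"grip":[0.6,0.6,0.6,0.6,0.6,0.6,0.6,0.6,0.6,0.6,0.6],"slide":[[0,0,0],[0,0,0],[0,0,0],[0,0,-0.02],[0,0,-0.02],[0,0,-0.03],[0,0,-0.03],[0,0,-0.025],[0,0,0],[0,0,0],[0,0,0]],"spin":[0,0,0,0,0,0,0,0,0,0,0]}'
python3 - <<'E'
from la import *
im,d,c=grab('wrist'); la(d,c)
E
```

```text
t: 19.3
eef_pos: [0.4992, -0.2293, 0.125]
orientation: [0.304, 0.953, -0.001, 0.0]
force: [-1.7, -2.2, 4.0]
opening: 0.331
gripper_force: 40.0
t: 19.92
eef_pos: [0.4991, -0.2294, 0.1249]
orientation: [0.343, 0.939, -0.001, 0.0]
force: [-2.1, -2.3, 5.4]
opening: 0.334
gripper_force: 40.0
t: 21.3
eef_pos: [0.4986, -0.2283, 0.2482]
orientation: [0.343, 0.939, 0.0, -0.001]
force: [0.6, 0.6, -0.4]
opening: 0.599
gripper_force: 0.0
653 lever mean -42.99814420878227 axis -42.85468606198413 Rmax 0.05491784955969416 hub [ 0.49951866 -0.22790099  0.13654991] tab -42.61294950885725
```

The lever now lies within about 0.4° of the tab and the gripper is clear, so I'm handing in.

```bash
python3 -c "
from cell import r
print(r.finish_job())"
```

```text
the job is handed in; nothing more can be done
None
```

I handed in the job with the cap tight against its stop (its rib points at the lug), the vacuum lever measured within about 0.4° of the set-point tab, and the gripper clear. I never went near the bleed valve or the vials. The simulator did not report a verdict.

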